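# Park the rolling pin in the groove of the pastry slab

## Robot

A 7-joint arm with a two-finger parallel gripper is mounted at the origin on the work surface. World frame = base frame: x ahead of the robot, y to its left, z up, the work surface at z = 0. Lengths are in mm, angles in degrees, forces in N, time in s.
With the tool pointing down it reaches from about 350 to 900 mm from the base axis. Payload 8.1 kg.
Tool frame: the origin (TCP) lies midway between the tips of the shut fingers; the grasp point (between the pads) lies 19 mm behind it; z points along the fingers, y is the line along which they close (so a half turn about z gives the same grasp; the last joint's range is limited). The gripper opens to 85 mm and grips with 20 to 120 N. Pads are 22 mm wide; open, the fingers measure 114 mm over their backs; the gripper's body (76 mm by 85 mm) begins 54 mm behind the grasp point. The pads swing forward as they close: fully open they stand 13 mm farther back than shut.
Start: joints at [-72.628, 24.895, 1.432, 90.138, -0.665, 64.973, -4.303], TCP at [246.749, 574.244, 231.323] pointing down, gripper open.
Joint ranges: [-149.89, 149.89], [-25.12, 119.58], [-72.63, 75.52], [4.76, 147.25], [-75.54, 255.54], [6.69, 114.76], [-157.13, 157.13]. Speed limits (degrees/s): [127.2, 127.2, 172.46, 172.46, 180, 180, 180].

## Interface

Orientations are given as [roll, pitch, yaw] about the fixed x, y, z axes, in that order (R = Rz(yaw) Ry(pitch) Rx(roll)).
In Python, from cell import sense, viewer, close_job gives the robot as it stands.
- The arm moves only by the tool apply_moves, never from a script. Its argument "motion" is a list of rows, each an object of numbers: "tx", "ty", "tz": the shift along the tool's x, y, z in cm; "yaw": the turn about the tool's z in rad; "jaw": the gripper command: -1 is fully open, 1 is shut, values between are in proportion. A call has 1 to 20 rows; each row is the pose to reach, as a shift and turn from the pose commanded when the call began, along the tool's axes at that moment; what a row does not reach only later rows make up. A row lasts 1/12 s, in which the tool goes at most 41.7 mm and 7.16 degrees, less where a joint would pass 70% of its speed; a pose out of reach is approached as far as the arm can. A call with a gripper value outside its range is refused whole. The fingers move at their own pace and stop on an object; "grip_force" is the grip in N (left out, the last holds). Time passes only in rows, so rows that repeat a pose let the fingers close. It gives the time, the measured TCP pose, the force, the opening and the grip force at its end, in the units of the state.
- sense(): the state, without advancing time (a new reading comes with each control period).
- viewer.grab_frame(name): name is "scene" or "top"; returns the picture (480x640x3 uint8, red, green, blue); there is no depth.
- viewer.get_calibration(name): a dict with "mtx" (3x3 intrinsics, pixels), "R" (3x3) and "t" (3): a world point X has camera coordinates R X + t. Camera axes: x right, y down, z forward; pixel columns grow to the right and rows downward; lengths in mm; the calibration is good to about 2 mm. A picture is of the moment at which its call begins. get_calibration takes no time and is no camera call.
- close_job(): hands the job in; it is judged then, once.
The state is a dict: "t": time; "qpos": joint angles; "qvel": joint speeds; "joint_efforts": joint torques, N m; "ee_pos": TCP position; "ee_rot": TCP orientation; "force": force on the tool from outside, world axes, zero at the start; "ft_torque": the same for the moment, N m; "grip_width": finger opening in mm; "grasp_force": force on a finger pad.
Only numpy, scipy, OpenCV 4.12 (cv2) and the standard library are available. Lean on these libraries where they do the work, as an engineer would, in place of code of your own. Each camera call takes 0.05 s, during which the arm holds its last target. There are 200 camera calls.

## Task

Park the rolling pin: with the fingertips pushing along its top, roll it over the marble slab until it drops into the groove across the slab's middle and lies there still, then take the hand away. Only touch it from above: do not pinch it, lift it or shove it from low on its side, and leave everything else where it is.

Things in the scene. Friction and masses are not known exactly. Their poses are not given: they have to be found in the camera images.
- pin: wooden rolling pin, 0.4 to 0.6 kg: round barrel 64 mm in diameter, 200 mm long, a 24 mm handle 56 mm long on each end. Origin on its axis at mid length; x along it; turns about x as it rolls. On the slab its top is 84 mm above the worktop. Rolls freely, a push lets it coast some cm. Friction about 0.5 to 0.65 on the slab: tips that keep hold of its top travel twice as far as the pin
- slab: white marble pastry slab, fixed, 260 mm (x) by 360 mm (y), 20 mm thick. Origin at the centre of its underside, on the worktop; z up. A straight groove 30 mm wide (y), 6 mm deep, floored with dark rubber, runs along its x axis at y = 0, right across. The pin starts with its axis 75 to 130 mm from the groove's centre line, on the +y or the -y side, nearly parallel to it
- groove (a point): middle of the groove, at the height of the slab's top face (20 mm above the worktop); x along the groove, y across it, z up. In the groove the pin rests on both edges, 3.7 mm lower than on the flat; the edges stop a slow roll (under about 0.2 m/s), a harder push rolls it out again
- cutter: round steel biscuit cutter (open ring 68 mm across, 40 mm high) standing on the slab on the other side of the groove from the pin; origin at the centre of its underside. Bystander, leave alone
- spice: glass spice jar with black cap, 44 mm across, 100 mm high; origin at the centre of its underside. Bystander
- tin: food tin, 73 mm across, 110 mm high, standing upright; origin at the centre of its underside. Bystander
- mill: dark wooden pepper mill, 56 mm across, 125 mm high; origin at the centre of its underside. Bystander
- mug: white mug, 80 mm across, 95 mm high; origin at the centre of its underside. Bystander
- bowl: blue bowl, 150 mm across, 65 mm high; origin at the centre of its underside. Bystander
- spoon: wooden spoon 260 mm long, lying on the worktop; origin under its middle, x along it. Bystander

How it is judged:
By the outcome, as a careful person would: the job done as asked, in the order asked, and still so for the second after the job is handed in, with the robot touching nothing.
It also fails if it takes over 61 s, if anything falls off the work surface, if the arm or the gripper's body presses on something with over 40 N, if the wrist force passes 120 N, or if a joint passes its speed limit or range.

## Working session

There is one attempt and no reset: what is moved stays moved. The work goes in short steps, Python scripts to look and compute and a tool call to move; the robot and the scene stay as the last step left them, time stands still between calls to the robot, and variables do not carry over. Pictures are saved under pics/ and viewed, at most 10 in all, crops included, and the job is handed in when it is done.

Besides the shell and the picture viewer there is one more tool, called after "Call:" as name([rows], argument=value, ...), one row to a line, values as JSON. apply_moves: Moves the arm, as the interface text tells. Its arguments: {"type":"object","properties":{"motion":{"type":"array"},"grip_force":{"type":"number"}},"required":["motion"]}

```bash
mkdir -p pics
python3 - <<'E'
from cell import sense, viewer
import cv2
s=sense();print({k:s[k] for k in("t","ee_pos","ee_rot","force","grip_width")})
for n in("top","scene"):
    f=viewer.grab_frame(n);cv2.imwrite(f"pics/{n}0.png",f[:,:,::-1]);print(viewer.get_calibration(n))
E
```

```text
{'t': 0.0, 'ee_pos': array([246.58343453, 573.772646  , 230.52097025]), 'ee_rot': array([-1.79912324e+02,  8.79894984e-03,  1.56746777e+02]), 'force': array([-0.01450754, -0.00951386,  0.45854162]), 'grip_width': 85.39907701226988}
{'mtx': array([[487.26698123,   0.        , 319.16756815],
       [  0.        , 487.26698123, 249.63823171],
       [  0.        ,   0.        ,   1.        ]]), 'R': array([[ 0.01291473, -0.99980413,  0.01499737],
       [-0.98548741, -0.01526576, -0.16906069],
       [ 0.16925653, -0.01259634, -0.98549153]]), 't': array([ -33.88247035,  589.20581845, 1399.82107763])}
{'mtx': array([[452.80573115,   0.        , 319.09176596],
       [  0.        , 452.80573115, 244.76279214],
       [  0.        ,   0.        ,   1.        ]]), 'R': array([[-0.71594749,  0.69815257, -0.00147404],
       [ 0.58231697,  0.59599204, -0.55290183],
       [-0.38513132, -0.39670704, -0.8332451 ]]), 't': array([ 426.92526992, -298.1207613 , 1478.6972944 ])}
```

View pics/top0.png

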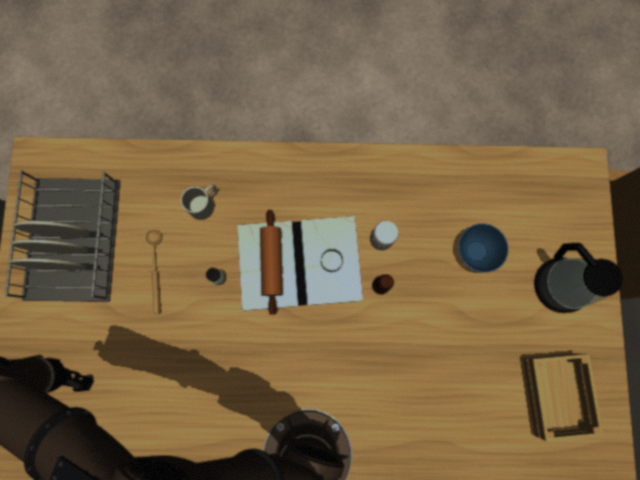

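View pics/scene0.png

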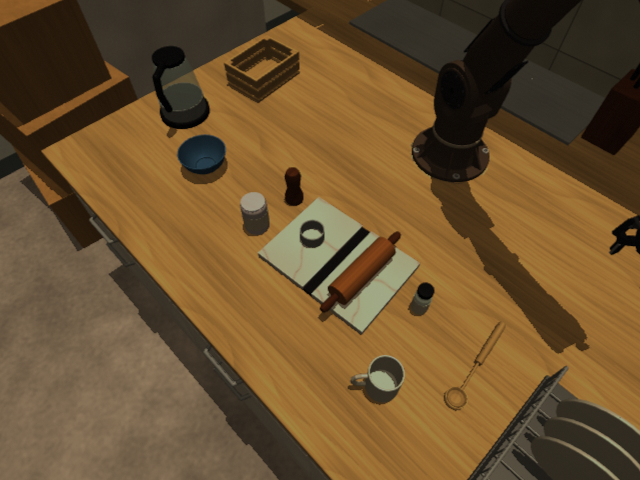

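The top view shows the pin at about (271,260), left of the groove at about (300,262), with the cutter at (332,260). I'll enlarge it.

Run:
```python
import cv2
f=cv2.imread("pics/top0.png")[200:320,225:375]
cv2.imwrite("pics/crop.png",cv2.resize(f,None,fx=5,fy=5,interpolation=cv2.INTER_CUBIC))
```

```text
(no output)
```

View pics/crop.png

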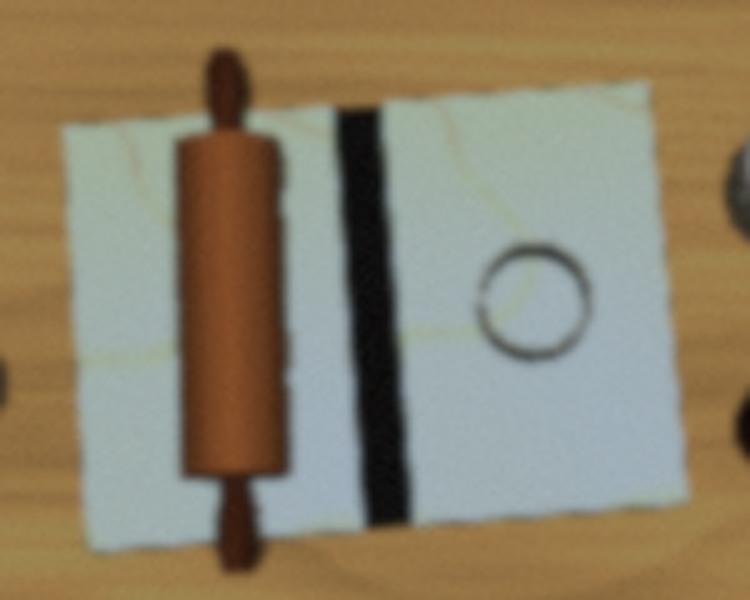

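The crop shows the groove from (359,108) to (388,524), the pin's handle ends at (227,50) and (240,572), barrel ends at (228,135) and (235,475), and the cutter at (534,302).

```bash
cat > h.py <<'E'
import numpy as np
from cell import viewer
def w(u,v,z,n="top"):
    c=viewer.get_calibration(n);d=c["R"].T@np.linalg.solve(c["mtx"],[u,v,1]);o=-c["R"].T@c["t"]
    return o+d*(z-o[2])/d[2]
def cr(x,y,z): return w(225+(x-2)/5,200+(y-2)/5,z)
E
python3 - <<'E'
from h import *
np.set_printoptions(precision=1,suppress=True)
a,b=cr(359,108,20),cr(388,524,20);C=[cr(*p,20) for p in((63,125),(650,82),(690,500),(90,550))]
print("groove",a,b,np.degrees(np.arctan2(*(a-b)[1::-1])),"mid",(a+b)/2,"slab c",np.mean(C,0))
print(C)
p,q=cr(227,50,52),cr(240,572,52);r,s=cr(228,135,52),cr(235,475,52)
print("pin",p,q,np.degrees(np.arctan2(*(p-q)[1::-1])),(p+q)/2,r,s,(r+s)/2,np.degrees(np.arctan2(*(r-s)[1::-1])))
print("cut",cr(534,302,60))
u=(a-b)[:2]/np.linalg.norm((a-b)[:2]);n=np.array([-u[1],u[0]])
for P in(p,q,r,s):print((P-(a+b)/2)[:2]@n,(P-(a+b)/2)[:2]@u)
E
```

```text
groove [682.3  45.1  20. ] [428.5  22.5  20. ] 5.0801666017624 mid [555.4  33.8  20. ] slab c [556.6  33.4  20. ]
[array([668.7, 225.8,  20. ]), array([ 701.6, -133.7,   20. ]), array([ 445.3, -157.8,   20. ]), array([410.7, 199.2,  20. ])]
pin [709.4 124.1  52. ] [397.7 107.2  52. ] 3.0997517279761895 [553.5 115.7  52. ] [657. 122.  52.] [453.9 111.8  52. ] [555.5 116.9  52. ] 2.8630661059433193
cut [557.6 -61.8  60. ]
76.31735499992242 161.37070076163266
87.10330874756207 -150.55560700453333
78.79375916200019 109.05661504773782
86.66211757014118 -94.1812138681684
```

Call:
apply_moves([
  {"tx": -46.15, "ty": -29.06, "tz": 8, "yaw": 1.112, "jaw": -1},
  {"tx": -46.15, "ty": -29.06, "tz": 8, "yaw": 1.112, "jaw": -1},
  {"tx": -46.15, "ty": -29.06, "tz": 8, "yaw": 1.112, "jaw": -1},
  {"tx": -46.15, "ty": -29.06, "tz": 8, "yaw": 1.112, "jaw": -1},
  {"tx": -46.15, "ty": -29.06, "tz": 8, "yaw": 1.112, "jaw": -1},
  {"tx": -46.15, "ty": -29.06, "tz": 8, "yaw": 1.112, "jaw": -1},
  {"tx": -46.15, "ty": -29.06, "tz": 8, "yaw": 1.112, "jaw": -1},
  {"tx": -46.15, "ty": -29.06, "tz": 8, "yaw": 1.112, "jaw": -1},
  {"tx": -46.15, "ty": -29.06, "tz": 8, "yaw": 1.112, "jaw": -1},
  {"tx": -46.15, "ty": -29.06, "tz": 8, "yaw": 1.112, "jaw": -1},
  {"tx": -46.15, "ty": -29.06, "tz": 8, "yaw": 1.112, "jaw": -1},
  {"tx": -46.15, "ty": -29.06, "tz": 8, "yaw": 1.112, "jaw": -1},
  {"tx": -46.15, "ty": -29.06, "tz": 8, "yaw": 1.112, "jaw": -1},
  {"tx": -46.15, "ty": -29.06, "tz": 8, "yaw": 1.112, "jaw": -1},
  {"tx": -46.15, "ty": -29.06, "tz": 8, "yaw": 1.112, "jaw": -1},
  {"tx": -46.15, "ty": -29.06, "tz": 8, "yaw": 1.112, "jaw": -1},
  {"tx": -46.15, "ty": -29.06, "tz": 8, "yaw": 1.112, "jaw": -1},
  {"tx": -46.15, "ty": -29.06, "tz": 8, "yaw": 1.112, "jaw": -1},
  {"tx": -46.15, "ty": -29.06, "tz": 8, "yaw": 1.112, "jaw": -1},
  {"tx": -46.15, "ty": -29.06, "tz": 8, "yaw": 1.112, "jaw": -1},
])

```text
t: 1.77
ee_pos: [555.6, 126.2, 151.5]
ee_rot: [180.0, -0.0, 93.1]
force: [0.4, -0.1, -0.9]
grip_width: 85.4
grasp_force: 0.0
```

Call:
apply_moves([
  {"tz": 3},
  {"tz": 6},
  {"tz": 7},
  {"tz": 7},
  {"tz": 7},
  {"tz": 7},
])

```text
$.motion[0]: bad value
```

Run:
```python
from cell import sense, viewer
import cv2
s=sense();print({k:s[k] for k in("t","ee_pos","force")})
f=viewer.grab_frame("scene")[:,:,::-1][180:340,250:450]
cv2.imwrite("pics/s1.png",cv2.resize(f,None,fx=3.5,fy=3.5,interpolation=cv2.INTER_CUBIC))
```

```text
{'t': 1.7667, 'ee_pos': array([555.60526203, 126.24539672, 151.4793293 ]), 'force': array([ 0.37314889, -0.08574915, -0.85443095])}
```

View pics/s1.png

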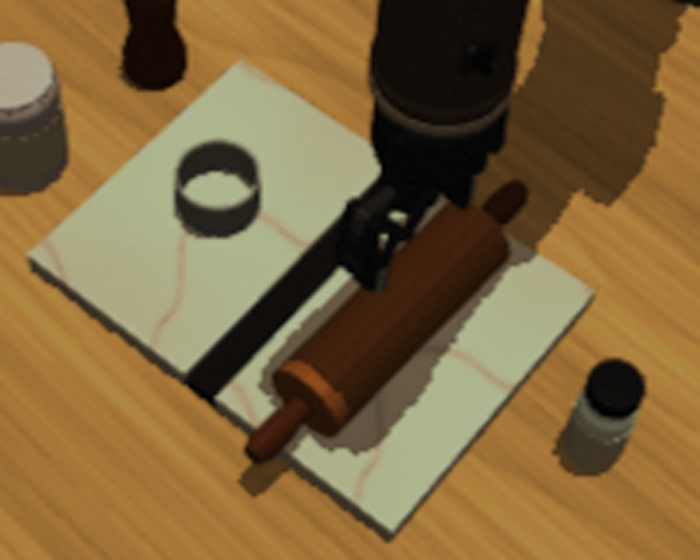

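The rows must hold all keys. The picture shows the hand above the pin, which spans about (290,390) to (490,230), with the tips well clear at (370,280). I'll go down now.

Call:
apply_moves([
  {"tx": 0, "ty": 0, "tz": 3, "yaw": 0, "jaw": -1},
  {"tx": 0, "ty": 0, "tz": 6, "yaw": 0, "jaw": -1},
  {"tx": 0, "ty": 0, "tz": 7.2, "yaw": 0, "jaw": -1},
  {"tx": 0, "ty": 0, "tz": 7.2, "yaw": 0, "jaw": -1},
  {"tx": 0, "ty": 0, "tz": 7.2, "yaw": 0, "jaw": -1},
  {"tx": 0, "ty": 0, "tz": 7.2, "yaw": 0, "jaw": -1},
])

```text
t: 2.32
ee_pos: [557.0, 125.2, 80.6]
ee_rot: [179.9, -0.0, 93.0]
force: [0.4, -0.3, -0.0]
grip_width: 85.6
grasp_force: 0.0
```

Call:
apply_moves([
  {"tx": 0, "ty": 0, "tz": 0.4, "yaw": 0, "jaw": -1},
  {"tx": 0, "ty": 0, "tz": 0.7, "yaw": 0, "jaw": -1},
  {"tx": 0, "ty": 0, "tz": 0.7, "yaw": 0, "jaw": -1},
  {"tx": 0, "ty": 0, "tz": 0.7, "yaw": 0, "jaw": -1},
])

```text
t: 2.65
ee_pos: [556.1, 125.1, 72.6]
ee_rot: [180.0, -0.0, 93.0]
force: [0.3, -0.3, 1.3]
grip_width: 85.5
grasp_force: 0.0
```

Run:
```python
from cell import sense, viewer
import cv2
f=viewer.grab_frame("scene")[:,:,::-1][180:340,250:450]
cv2.imwrite("pics/s2.png",cv2.resize(f,None,fx=3.5,fy=3.5,interpolation=cv2.INTER_CUBIC))
s=sense();print({k:s[k] for k in("t","ee_pos","force")})
```

```text
{'t': 2.7, 'ee_pos': array([556.12713156, 125.04565498,  72.53979023]), 'force': array([0.27665909, 0.30013653, 0.692826  ])}
```

View pics/s2.png

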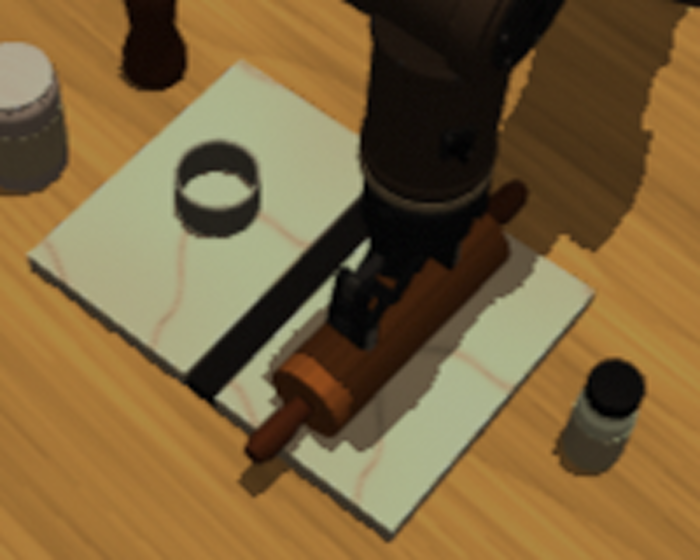

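The tips are at about (355,340), right above the pin's top. I'll creep down in 1 mm steps.

Call:
apply_moves([
  {"tx": 0, "ty": 0, "tz": 0.1, "yaw": 0, "jaw": -1},
  {"tx": 0, "ty": 0, "tz": 0.1, "yaw": 0, "jaw": -1},
])

```text
t: 2.87
ee_pos: [556.0, 125.0, 71.3]
ee_rot: [180.0, -0.0, 93.0]
force: [-0.7, 0.1, -0.1]
grip_width: 85.6
grasp_force: 0.0
```

Call:
apply_moves([
  {"tx": 0, "ty": 0, "tz": 0.1, "yaw": 0, "jaw": -1},
  {"tx": 0, "ty": 0, "tz": 0.1, "yaw": 0, "jaw": -1},
])

```text
t: 3.03
ee_pos: [556.1, 125.1, 70.8]
ee_rot: [180.0, -0.0, 93.0]
force: [-1.9, -0.5, 5.8]
grip_width: 85.6
grasp_force: 3.0
```

Call:
apply_moves([
  {"tx": -0.4, "ty": 0, "tz": 0.03, "yaw": 0, "jaw": -1},
  {"tx": -1.2, "ty": 0, "tz": 0.03, "yaw": 0, "jaw": -1},
  {"tx": -2.2, "ty": 0, "tz": 0.03, "yaw": 0, "jaw": -1},
  {"tx": -3.2, "ty": 0, "tz": 0.03, "yaw": 0, "jaw": -1},
  {"tx": -4.0, "ty": 0, "tz": -0.3, "yaw": 0, "jaw": -1},
  {"tx": -4.4, "ty": 0, "tz": -2.0, "yaw": 0, "jaw": -1},
  {"tx": -4.4, "ty": 0, "tz": -3.0, "yaw": 0, "jaw": -1},
  {"tx": -4.4, "ty": 0, "tz": -3.0, "yaw": 0, "jaw": -1},
])

```text
t: 3.7
ee_pos: [559.9, 81.2, 102.4]
ee_rot: [179.8, -0.0, 93.0]
force: [0.5, 0.1, 0.0]
grip_width: 85.5
grasp_force: 0.0
```

Run:
```python
from cell import sense, viewer
import cv2
for i in range(6):
    f=viewer.grab_frame("top")[:,:,::-1]
    if i in(0,5):cv2.imwrite(f"pics/t3_{i}.png",f)
A=[cv2.resize(cv2.imread(f"pics/t3_{i}.png")[205:320,235:335],None,fx=4,fy=4,interpolation=cv2.INTER_CUBIC) for i in(0,5)]
cv2.imwrite("pics/t3.png",cv2.hconcat(A))
s=sense();print({k:s[k] for k in("t","ee_pos","force")})
```

```text
{'t': 4.0, 'ee_pos': array([557.84299012,  81.52200021,  99.61689772]), 'force': array([-0.24866682, -0.31291894, -0.8084694 ])}
```

View pics/t3.png

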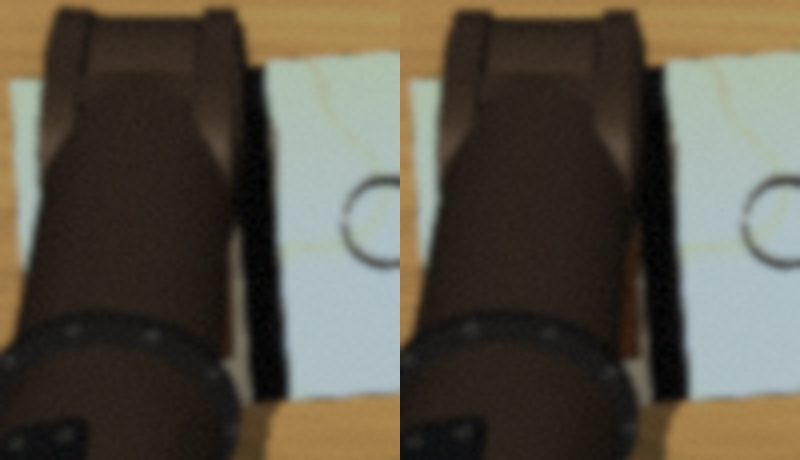

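The pin's right edge is at about (232,350), then (238,350): it has rolled about 30 mm and still creeps toward the groove. I'll let it coast and look from the scene camera.

Run:
```python
from cell import sense, viewer
import cv2
for i in range(20):
    f=viewer.grab_frame("scene")[:,:,::-1]
    if i in(0,19):cv2.imwrite(f"pics/s4_{i}.png",f)
A=[cv2.resize(cv2.imread(f"pics/s4_{i}.png")[220:345,290:390],None,fx=4,fy=4,interpolation=cv2.INTER_CUBIC) for i in(0,19)]
cv2.imwrite("pics/s4.png",cv2.hconcat(A))
s=sense();print({k:s[k] for k in("t","ee_pos","force")})
```

```text
{'t': 5.0, 'ee_pos': array([558.36479827,  81.10787479, 100.34278068]), 'force': array([0.4848997 , 0.12309695, 0.04737802])}
```

View pics/s4.png

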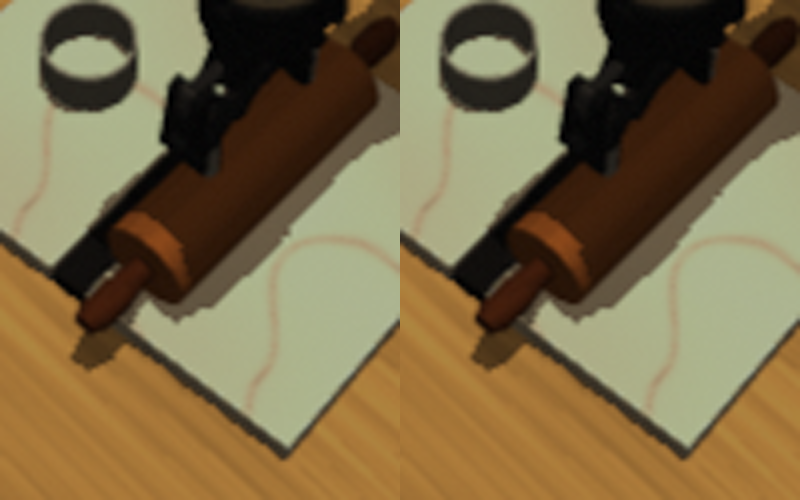

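The pin has stopped, with its near handle end at (88,318) and the barrel's far right corner at (377,95). I'll compare these with the earlier crop.

Run:
```python
from h import *
np.set_printoptions(precision=1,suppress=True)
a=w(250+256/3.5,180+450/3.5,52,"scene");b=w(290+88/4,220+318/4,52,"scene")
c=w(250+507/3.5,180+245/3.5,52,"scene");d=w(290+377/4,220+95/4,52,"scene")
print(a,b,b-a);print(c,d,d-c)
```

```text
[703.7 124.5  52. ] [706.2  87.4  52. ] [  2.5 -37.1   0. ]
[446.1 136.   52. ] [451.3 103.   52. ] [  5.1 -33.   -0. ]
```

Call:
apply_moves([
  {"tx": 0.95, "ty": 0, "tz": 1.5, "yaw": 0, "jaw": -1},
  {"tx": 0.95, "ty": 0, "tz": 2.6, "yaw": 0, "jaw": -1},
  {"tx": 0.95, "ty": 0, "tz": 2.85, "yaw": 0, "jaw": -1},
  {"tx": 0.95, "ty": 0, "tz": 2.95, "yaw": 0, "jaw": -1},
  {"tx": 0.95, "ty": 0, "tz": 3.0, "yaw": 0, "jaw": -1},
  {"tx": 0.95, "ty": 0, "tz": 3.0, "yaw": 0, "jaw": -1},
])

```text
t: 5.5
ee_pos: [557.2, 90.2, 70.6]
ee_rot: [-179.9, -0.0, 93.0]
force: [-3.2, 0.1, 7.5]
grip_width: 85.4
grasp_force: 3.4
```

Call:
apply_moves([
  {"tx": -0.4, "ty": 0, "tz": 0.03, "yaw": -0.01, "jaw": -1},
  {"tx": -1.3, "ty": 0, "tz": 0.03, "yaw": -0.03, "jaw": -1},
  {"tx": -2.5, "ty": 0, "tz": 0.03, "yaw": -0.06, "jaw": -1},
  {"tx": -3.8, "ty": 0, "tz": 0.03, "yaw": -0.08, "jaw": -1},
  {"tx": -4.7, "ty": 0, "tz": -0.3, "yaw": -0.08, "jaw": -1},
  {"tx": -5.1, "ty": 0, "tz": -2.0, "yaw": -0.08, "jaw": -1},
  {"tx": -5.1, "ty": 0, "tz": -3.0, "yaw": -0.08, "jaw": -1},
  {"tx": -5.1, "ty": 0, "tz": -3.0, "yaw": -0.08, "jaw": -1},
])

```text
t: 6.17
ee_pos: [561.9, 39.4, 102.3]
ee_rot: [179.8, -0.0, 97.5]
force: [1.1, 0.3, 0.6]
grip_width: 85.6
grasp_force: 0.0
```

Run:
```python
from cell import sense, viewer
import cv2
for i in range(26):
    f=viewer.grab_frame("scene")[:,:,::-1]
    if i in(0,25):cv2.imwrite(f"pics/s5_{i}.png",f)
A=[cv2.resize(cv2.imread(f"pics/s5_{i}.png")[220:345,290:390],None,fx=4,fy=4,interpolation=cv2.INTER_CUBIC) for i in(0,25)]
cv2.imwrite("pics/s5.png",cv2.hconcat(A))
s=sense();print({k:s[k] for k in("t","ee_pos","force")})
```

```text
{'t': 7.4667, 'ee_pos': array([560.52590691,  39.66249766, 100.3117093 ]), 'force': array([-0.22185007, -0.2691208 , -0.06181388])}
```

View pics/s5.png

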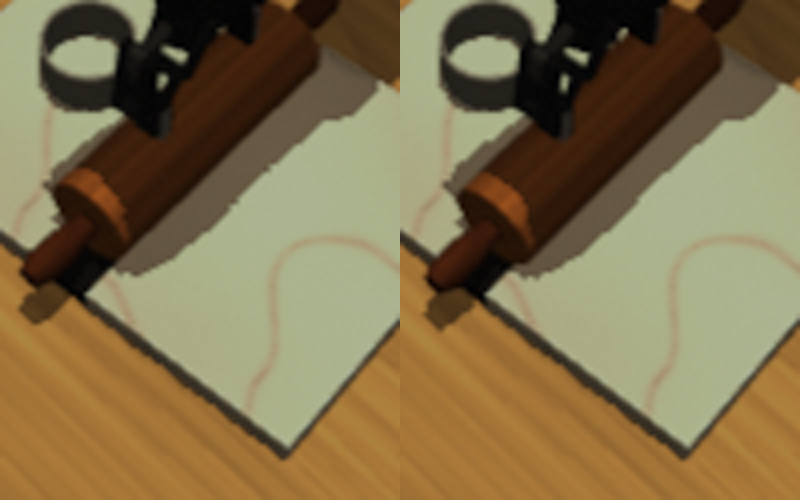

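The pin now lies over the groove, with its handle end at (430,275) and dark groove visible underneath, and it has settled. I'll take the hand away and check from above.

Call:
apply_moves([
  {"tx": 0, "ty": 0, "tz": -3, "yaw": 0, "jaw": -1},
  {"tx": 0, "ty": 0, "tz": -7, "yaw": 0, "jaw": -1},
  {"tx": 0, "ty": 0, "tz": -11, "yaw": 0, "jaw": -1},
  {"tx": 3, "ty": 0, "tz": -14, "yaw": 0, "jaw": -1},
  {"tx": 30, "ty": -5, "tz": -14, "yaw": 0, "jaw": -1},
  {"tx": 30, "ty": -5, "tz": -14, "yaw": 0, "jaw": -1},
  {"tx": 30, "ty": -5, "tz": -14, "yaw": 0, "jaw": -1},
  {"tx": 30, "ty": -5, "tz": -14, "yaw": 0, "jaw": -1},
  {"tx": 30, "ty": -5, "tz": -14, "yaw": 0, "jaw": -1},
  {"tx": 30, "ty": -5, "tz": -14, "yaw": 0, "jaw": -1},
  {"tx": 30, "ty": -5, "tz": -14, "yaw": 0, "jaw": -1},
  {"tx": 30, "ty": -5, "tz": -14, "yaw": 0, "jaw": -1},
  {"tx": 30, "ty": -5, "tz": -14, "yaw": 0, "jaw": -1},
  {"tx": 30, "ty": -5, "tz": -14, "yaw": 0, "jaw": -1},
  {"tx": 30, "ty": -5, "tz": -14, "yaw": 0, "jaw": -1},
  {"tx": 30, "ty": -5, "tz": -14, "yaw": 0, "jaw": -1},
])

```text
t: 8.8
ee_pos: [472.0, 328.9, 240.5]
ee_rot: [180.0, 0.0, 97.5]
force: [0.2, 0.5, 0.7]
grip_width: 85.2
grasp_force: 0.0
```

Run:
```python
from cell import sense, viewer
import cv2,numpy as np
F=[viewer.grab_frame("top")[:,:,::-1] for i in range(12)]
print(np.abs(F[0].astype(int)-F[-1])[200:320,225:375].max())
cv2.imwrite("pics/c6.png",cv2.resize(F[-1][200:320,225:375],None,fx=5,fy=5,interpolation=cv2.INTER_CUBIC))
print(sense()["t"])
```

```text
24
9.4
```

View pics/c6.png

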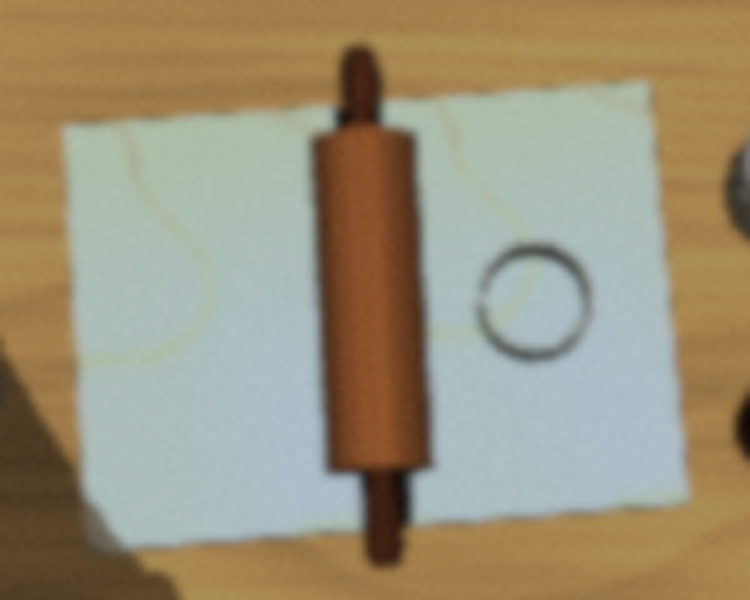

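The handle ends are at (358,48) and (384,565) and the cutter hasn't moved. One check of the pin against the groove line.

Run:
```python
from h import *
a,b=cr(359,108,20),cr(388,524,20);m=(a+b)/2
u=(a-b)[:2]/np.linalg.norm((a-b)[:2]);n=np.array([-u[1],u[0]])
P=[(q-m)[:2]@n for q in(cr(358,48,48.3),cr(384,565,48.3))]
print(P)
if max(map(abs,P))<5:
    from cell import close_job
    print(close_job())
```

```text
[np.float64(-2.347497075751445), np.float64(3.554470684631347)]
the job is handed in; nothing more can be done
None
```

The rolling pin is parked in the groove: it took two strokes along its top, it lies still within about 4 mm of the centre line at both ends, the hand is clear, and the job was handed in at about 9.4 s.

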